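# Clamp a shell mill with the tab-lock knob

### The job

Clamp the steel milling cutter that stands on the fixture: squeeze both release tabs of the lock knob flush, turn the knob counter-clockwise so that its sprung arm pushes the cutter home against the stop block and bears on it firmly (about 8 N, never more than 11 N), then let the tabs spring back out so that the knob stays locked. Leave the clamping to the arm: do not touch the cutter with the gripper, and do not disturb the spare cutter beside it.

Things in the scene. Friction and masses are not known exactly. Their poses are not given: they have to be found in the camera images.
- knob_grip (a point): Height to pinch, on the upright axle of a black rectangular knob; 66 mm above the table, knob top 87 mm. Axes turn with it: z up, x along its steel clamp arm outwards, y through its two grey ribbed release tabs. Body 30 mm along x, 34 mm across its flanks along y; a tab stands 6 mm proud of each flank, so 46 mm over the tabs. Pads closed on both flanks push the tabs flush, then bear on the flanks.
- knob: The same knob with tabs and arm; origin on the axle, 35 mm up, same axes. Turns counter-clockwise (from above), at most 1.75 rad, clamping between 0.7 and 1.5 rad. Arm: bar 12 mm wide, 47 to 55 mm up, 93 mm from axle to end, with a hanging foot 14 mm thick at 81 mm. A spring joins it to the knob: gives from 0.14 N m, then 3.5 N m per rad. 8 N on the cutter is 0.6 N m on the knob, 11 N 0.83 N m.
- tab_left (a joint): Travel (m) of the tab on the knob's +y flank: 0 out (locked), 0.006 flush. Tab 12 mm wide, 32 mm high, from 48 to 80 mm above the table; its spring pushes out with 4 N, 7 N when flush. Both tabs must be in by more than 3.5 mm before the knob is free. If the gripper is off-centre, one tab stays out and the tool feels a sideways force.
- tab_right (a joint): Travel (m) of the tab on the knob's -y flank, the same as the other. Each tab has a tooth that locks between the fixed pins of the ring under the knob, pitch 0.08 rad: when the tabs are let go under load, the knob slips back by up to 0.11 rad and locks (up to 4 N less on the cutter). Free, the knob drags with 0.03 N m plus 0.6 N m per rad/s. A grip of 50 N holds it at 0.7 N m.
- fixture: Steel plate 225 x 220 x 12 mm; origin on the table, on the knob's axle; z up. On it, about the axle, an aluminium disc 94 mm across, top 34 mm above the table, with a ring of pins up to 42 mm. A low curved wall (top 21 mm above the table) 102 mm from the axle and the disc guide the cutter in a channel along the arm's arc.
- cutter: The cutter to clamp: steel, 50 mm diameter, 32 mm high, 0.25 kg, loose on the plate, about 75 mm from the axle, counter-clockwise of the clamp arm. Origin: centre of underside. It starts 2 to 44 mm short of the flat face of a steel stop block (46 mm wide, 26 mm high), which is set anew each job within 0.6 rad about the axle and is not measured. Pushing takes up to 2.5 N (0.19 N m at the knob).
- spare_a: A spare cutter of the same kind, standing on the plate on the other side of the axle, about 95 mm from it; it stays where it is. Origin: centre of its underside.
There are look-alikes about, which are no part of the job. Leave any blue, brown or red look-alike of the cutter alone.

How it is judged:
By the outcome, as a careful person would: the job done as asked, in the order asked, and still so for the second after the job is handed in, with the robot touching nothing.
It also fails if it takes over 51 s, if anything falls off the work surface, if the arm or the gripper's body presses on something with over 40 N, if the wrist force passes 120 N, or if a joint passes its speed limit or range.

### The arm

A 7-joint arm with a two-finger parallel gripper is mounted at the origin on the work surface. World frame = base frame: x ahead of the robot, y to its left, z up, the work surface at z = 0. Lengths are in m, angles in rad, forces in N, time in s.
With the tool pointing down it reaches from about 0.35 to 0.9 m from the base axis. Payload 19.9 kg.
Tool frame: the origin (TCP) lies on the centre line of the jaws, within the pads' length; the fingertips stand 17 mm ahead of it and the grasp point (between the pads) lies 2 mm behind it (arm.tip_extent is the z of the fingertips in the tool frame, in m); z points along the fingers, x is the direction in which the jaws open and shut, and the axes are right-handed (so a half turn about z gives the same grasp; the last joint's range is limited). The gripper opens to 94 mm and grips with 3 to 60 N. Pads are 16 mm wide; open, the fingers measure 119 mm over their backs; the gripper's body (75 mm by 177 mm) begins 78 mm behind the grasp point.
Start: joints at [-1.355, 0.417, -0.01, 1.614, 0.005, 1.111, -0.053], TCP at [0.159, 0.604, 0.197] pointing down, gripper open.
Joint ranges: [-2.81, 2.81], [-0.39, 2.02], [-1.27, 1.25], [0.06, 2.57], [-1.19, 4.33], [0.19, 2], [-2.82, 2.82]. Speed limits (rad/s): [1.89, 1.89, 2.39, 2.39, 3.01, 3.01, 3.01].

### API

Orientations are given as a unit quaternion [x, y, z, w].
In Python, from station import arm gives the robot as it stands. Calls block until the motion is done:
- arm.goto(position, orientation): joint-space move of the TCP to a pose.
- arm.servo_line(position, rot=None, max_speed=0.15, stop_force=None): straight line of the TCP; rot=None keeps the orientation; max_speed is the mean speed in m/s. With stop_force (N) it stops when the force on the tool has changed by that much, and returns True; else False.
- arm.movej(angles): joint-space move.
- arm.gripper_open() and arm.close(): open the fingers fully, or close them until they stop; the grip force is fixed at half the most.
- arm.wait(seconds).
- arm.inverse_kinematics(position, orientation): joint angles nearest the present ones, or None.
- arm.observe(): the state.
- arm.read_camera(name): name is "scene" or "side" or "wrist"; returns the picture (400x640x3 uint8, blue, green, red); there is no depth.
- arm.get_calibration(name): a dict with "mtx" (3x3 intrinsics, pixels), "rvec" (rotation vector, rad) and "tvec" (3), from world to camera coordinates, as OpenCV has them. Camera axes: x right, y down, z forward; pixel columns grow to the right and rows downward; lengths in m; the calibration is good to about 2 mm. A picture is of the moment at which its call begins: read the wrist's pose just before it. get_calibration takes no time and is no camera call; for the wrist camera it gives the pose at the moment of the call.
A pose or a line that the arm cannot do raises arm.MotionError and nothing moves.
- arm.sign_off(): hands the job in, once; it reports no verdict.
The state is a dict: "time_s": time; "qpos": joint angles; "qvel": joint speeds; "tau": joint torques, N m; "position": TCP position; "tool_rot": TCP orientation; "wrist_force": force on the tool from outside, world axes, zero at the start; "torque": the same for the moment, N m; "finger_gap": finger opening in m.
Only numpy, scipy, OpenCV 4.12 (cv2) and the standard library are available. Lean on these libraries where they do the work, as an engineer would, in place of code of your own. Each camera call takes 0.05 s, during which the arm holds its last target. There are 200 camera calls.

## Working session

There is one attempt and no reset: what is moved stays moved. The work goes in short steps, each a Python script; the robot and the scene stay as the last script left them, time stands still between calls to the robot, and variables do not carry over. Pictures are saved under pics/ and viewed, about 8 in all and at most 12, crops included, and the job is handed in when it is done.

```bash
ls; mkdir -p pics
python3 - <<'E'
from station import arm
import cv2,numpy as np
o=arm.observe();print({k:np.round(v,3) for k,v in o.items()},arm.tip_extent)
a=arm.read_camera("scene");b=arm.read_camera("side")
cv2.imwrite("pics/scene0.png",a);cv2.imwrite("pics/side0.png",b);cv2.imwrite("pics/wrist0.png",arm.read_camera("wrist"))
for n in("scene","side","wrist"):
  c=arm.get_calibration(n);R=cv2.Rodrigues(np.array(c["rvec"]))[0];print(n,np.round(c["mtx"],1).tolist(),(-R.T@np.array(c["tvec"]).ravel()).round(3),R[2].round(2))
E
```

```text
pics
{'time_s': np.float64(0.0), 'qpos': array([-1.356,  0.418, -0.01 ,  1.614,  0.005,  1.111, -0.053]), 'qvel': array([-0.001, -0.001,  0.002,  0.001, -0.   ,  0.001,  0.001]), 'tau': array([ 0.0000e+00, -8.5124e+01,  6.3800e-01, -4.2599e+01, -4.9000e-02,
        1.9000e-02,  0.0000e+00]), 'position': array([0.159, 0.604, 0.197]), 'tool_rot': array([ 0.792,  0.611, -0.   ,  0.   ]), 'wrist_force': array([0.643, 0.326, 0.02 ]), 'torque': array([-0.021, -0.084, -0.035]), 'finger_gap': np.float64(0.094)} 0.017
scene [[373.9, 0.0, 321.8], [0.0, 373.9, 196.3], [0.0, 0.0, 1.0]] [0.862 0.523 0.534] [-0.37 -0.68 -0.64]
side [[388.9, 0.0, 321.3], [0.0, 388.9, 200.8], [0.0, 0.0, 1.0]] [0.556 0.508 0.595] [ 0.04 -0.68 -0.73]
wrist [[298.6, 0.0, 322.7], [0.0, 298.6, 205.6], [0.0, 0.0, 1.0]] [0.092 0.622 0.384] [ 0.23 -0.06 -0.97]
```

View pics/scene0.png

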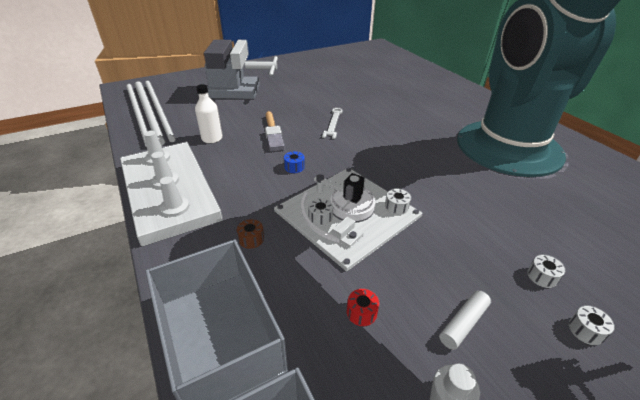

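View pics/side0.png

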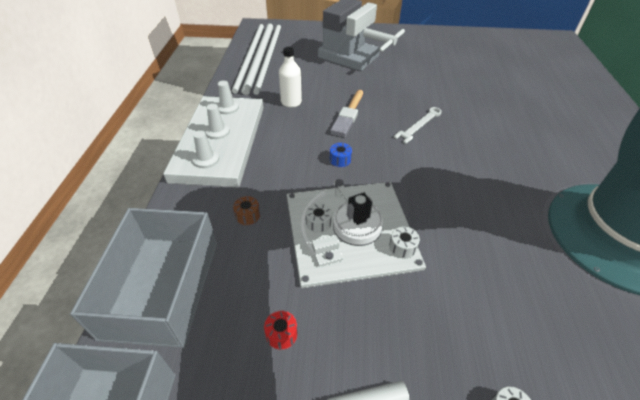

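```bash
cat > h.py <<'E'
import cv2,numpy as np
from scipy.spatial.transform import Rotation as Rn
def px2w(c,uv,z):
    R=cv2.Rodrigues(np.array(c["rvec"]))[0];t=np.array(c["tvec"]).ravel()
    d=R.T@np.linalg.inv(c["mtx"])@np.array([uv[0],uv[1],1.]);o=-R.T@t
    return o+d*(z-o[2])/d[2]
def w2px(c,P):
    return cv2.projectPoints(np.array(P,float).reshape(-1,1,3),np.array(c["rvec"]),np.array(c["tvec"]),np.array(c["mtx"]),None)[0].reshape(-1,2)
def down(yaw): # tool z down, tool x along yaw
    return (Rn.from_euler('z',yaw)*Rn.from_euler('x',np.pi)).as_quat()
E
python3 - <<'E'
from station import arm
from h import *
cs=arm.get_calibration("side");cc=arm.get_calibration("scene")
P=np.array([px2w(cs,p,.012) for p in[(289,192),(389,183),(425,270),(297,284)]]);print(P.round(3),P.mean(0).round(3))
P=np.array([px2w(cc,p,.012) for p in[(276,211),(349,169),(421,212),(347,264)]]);print(P.round(3),P.mean(0).round(3))
a=cv2.imread("pics/scene0.png")[150:280,265:430];b=cv2.imread("pics/side0.png")[165:295,275:440]
cv2.imwrite("pics/crop0.png",np.hstack([cv2.resize(x,None,fx=2.4*1,fy=2.4*1,interpolation=cv2.INTER_CUBIC) for x in(a,b)]))
E
```

```text
[[ 0.658 -0.053  0.012]
 [ 0.448 -0.097  0.012]
 [ 0.395  0.118  0.012]
 [ 0.617  0.163  0.012]] [0.53  0.033 0.012]
[[ 0.666 -0.033  0.012]
 [ 0.451 -0.093  0.012]
 [ 0.397  0.109  0.012]
 [ 0.608  0.158  0.012]] [0.53  0.035 0.012]
```

View pics/crop0.png

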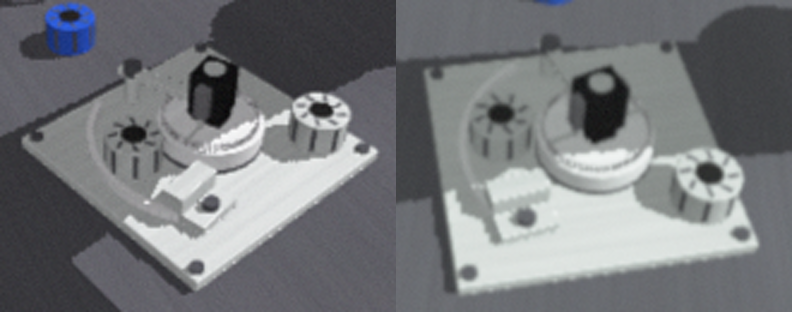

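Run:
```python
from station import arm
from h import *
cs=arm.get_calibration("side");cc=arm.get_calibration("scene")
for n,z,u,v in[("knob",.087,(354.6,178.3),(360,199.2)),("cutter",.044,(320.4,205.4),(318.8,212.1)),("armend",.05,(319,180),(339,184)),("spare",.044,(398.3,195),(405.4,237)),("blk",.038,(341,227),(324,243))]:
  print(n,px2w(cc,u,z).round(3),px2w(cs,v,z).round(3))
k=(px2w(cc,(354.6,178.3),.087)+px2w(cs,(360,199.2),.087))/2
e=(px2w(cc,(319,180),.05)+px2w(cs,(339,184),.05))/2
th=np.arctan2(*(e-k)[1::-1]);print(k,th)
for y in(th+np.pi/2,th-np.pi/2):
  for d in (0,.8,1.5):
    for z in (.062,.25):print(y+d,z,np.round(q,2) if (q:=arm.inverse_kinematics([k[0],k[1],z],down(y+d))) is not None else None)
```

```text
knob [0.516 0.028 0.087] [0.516 0.027 0.087]
cutter [0.592 0.026 0.044] [0.59  0.026 0.044]
armend [ 0.559 -0.043  0.05 ] [ 0.555 -0.047  0.05 ]
spare [0.433 0.071 0.044] [0.432 0.072 0.044]
blk [0.584 0.093 0.038] [0.576 0.092 0.038]
[0.51625281 0.02743781 0.087     ] -1.0537551946063335
0.5170411321885631 0.062 [-0.56  0.46  0.55  2.01 -0.34  0.77  0.71]
0.5170411321885631 0.25 [-0.69  0.2   0.67  1.83 -0.14  1.15  0.54]
1.3170411321885631 0.062 [-0.5   0.44  0.47  2.01 -0.29  0.76  1.46]
1.3170411321885631 0.25 [-0.66  0.2   0.63  1.83 -0.13  1.15  1.33]
2.017041132188563 0.062 [-0.43  0.43  0.39  2.   -0.23  0.75  2.11]
2.017041132188563 0.25 [-0.6   0.19  0.55  1.83 -0.11  1.15  2.01]
-2.62455152140123 0.062 [-0.93  0.68  1.08  2.02 -0.77  0.93 -2.05]
-2.62455152140123 0.25 [-1.01  0.3   1.09  1.84 -0.28  1.17 -2.45]
-1.82455152140123 0.062 [-0.84  0.6   0.94  2.01 -0.65  0.86 -1.36]
-1.82455152140123 0.25 [-0.83  0.23  0.83  1.84 -0.18  1.16 -1.76]
-1.12455152140123 0.062 [-0.67  0.5   0.7   2.01 -0.45  0.79 -0.83]
-1.12455152140123 0.25 [-0.81  0.22  0.81  1.84 -0.18  1.16 -1.06]
```

Run:
```python
from station import arm
from h import *
arm.goto([.516,.0275,.17],down(.517))
c=arm.get_calibration("wrist");o=arm.observe();a=arm.read_camera("wrist")
print(o["time_s"],o["position"].round(4),o["qpos"].round(2),o["wrist_force"].round(2),o["torque"].round(2))
np.savez("w1.npz",**{k:np.array(c[k]) for k in("mtx","rvec","tvec")})
cv2.imwrite("pics/w1.png",a)
print(w2px(c,[[.516,.0275,.087],[.591,.026,.044],[.557,-.045,.055],[.516,.0275,.034]]))
```

```text
2.5667 [0.5161 0.0285 0.1699] [-0.65  0.3   0.64  1.93 -0.21  0.98  0.6 ] [-0.08 -0.3   0.1 ] [-0.03  0.07  0.03]
[[321.83382493 209.60616225]
 [380.27372154 233.60185703]
 [321.67209727 275.32181828]
 [322.01525113 197.60488729]]
```

View pics/w1.png

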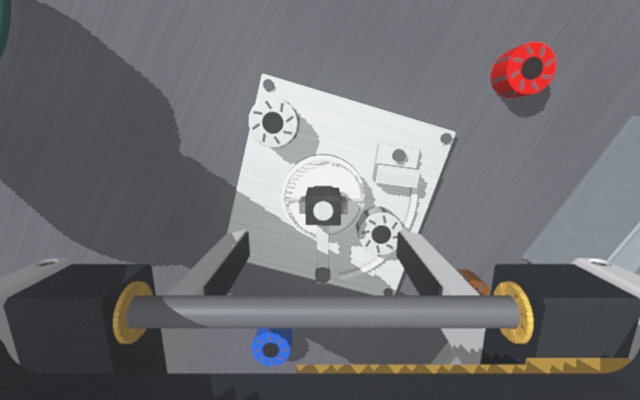

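Run:
```python
from h import *
a=cv2.imread("pics/w1.png")[135:285,260:430];cv2.imwrite("pics/w1c.png",cv2.resize(a,None,fx=4,fy=4,interpolation=cv2.INTER_CUBIC))
```

```text
(no output)
```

View pics/w1c.png

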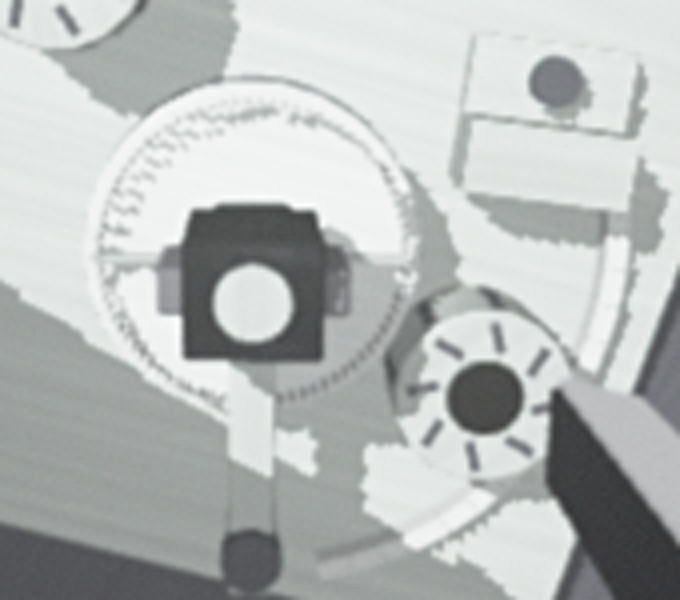

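Run:
```python
from h import *
c=np.load("w1.npz");p=lambda u,v:(260+(u+.5)/4-.5,135+(v+.5)/4-.5)
k=px2w(c,p(253,303),.087);print("knob",k)
for z in(.055,.06,.065):
  e=px2w(c,p(251,556),z);print("arm",e,np.arctan2(*(e-k)[1::-1]),np.hypot(*(e-k)[:2]))
m1=px2w(c,p(229,450),.055);m2=px2w(c,p(275,450),.055);mm=(m1+m2)/2;print("mid",np.arctan2(*(mm-k)[1::-1]),m1,m2)
l=px2w(c,p(183,356),.087);r=px2w(c,p(323,356),.087);print("knob edge",np.arctan2(*(r-l)[1::-1]),np.hypot(*(r-l)[:2]))
cu=px2w(c,p(486,397),.044);d=cu-k;print("cut",cu,np.hypot(*d[:2]),np.arctan2(d[1],d[0]))
s1=px2w(c,p(463,186),.038);s2=px2w(c,p(630,210),.038);t=(s2-s1)[:2];n=np.array([-t[1],t[0]])/np.hypot(*t)
print("stop",s1,s2,np.hypot(*t),"dist cutter-face",abs(n@(cu-s1)[:2])-.025, "knob->face angles",[np.arctan2(*(s-k)[1::-1]) for s in(s1,s2)])
```

```text
knob [0.51721325 0.02733804 0.087     ]
arm [ 0.55666077 -0.04283903  0.055     ] -1.0587001044817361 0.0805042027288841
arm [ 0.55542928 -0.04066128  0.06      ] -1.0587822088674348 0.07800237971102353
arm [ 0.55419778 -0.03848353  0.065     ] -1.0588697545538854 0.07550055725383505
mid -1.0574159027438261 [ 0.53606161 -0.01871997  0.055     ] [ 0.54682944 -0.01256368  0.055     ]
knob edge 0.519278111201718 0.03309197546949464
cut [0.59198699 0.02619785 0.044     ] 0.07478242582738913 -0.01524733998943381
stop [0.55654377 0.07260633 0.038     ] [0.59931241 0.08948604 0.038     ] 0.04597914569703223 dist cutter-face 0.031179800236356234 knob->face angles [np.float64(0.8554706723842751), np.float64(0.6479578995369004)]
```

```bash
cat >> h.py <<'E'
def rep(arm,s=""):
    o=arm.observe();R=Rn.from_quat(o["tool_rot"]);x=R.as_matrix()[:,0]
    print(s,"t%.2f"%o["time_s"],o["position"].round(4),"yaw %.3f"%np.arctan2(x[1],x[0]),"F",o["wrist_force"].round(1),"M",o["torque"].round(3),"gap %.4f"%o["finger_gap"]);return o
E
python3 - <<'E'
from station import arm
from h import *
rep(arm)
print(arm.servo_line([.517,.0273,.064],rot=down(.515),max_speed=.08,stop_force=15))
rep(arm,"down");arm.close();rep(arm,"closed");arm.wait(.3);rep(arm)
E
```

```text
t2.62 [0.5161 0.0284 0.17  ] yaw 0.519 F [-0.5 -0.7 -0.4] M [-0.035 -0.015 -0.006] gap 0.0941
False
down t4.09 [0.5173 0.0274 0.0644] yaw 0.515 F [-0.6  0.  -0.1] M [-0.062  0.009  0.025] gap 0.0940
closed t5.05 [0.517  0.0273 0.0641] yaw 0.515 F [-1.6 -0.8  3.2] M [-0.088  0.358 -0.004] gap 0.0333
 t5.35 [0.517  0.0273 0.0641] yaw 0.515 F [-2.3 -0.7  6.5] M [-0.081  0.482  0.017] gap 0.0337
```

Run:
```python
from station import arm
from h import *
P=[.517,.0273,.0641]
for y in(.565,.665,.815,):
  arm.servo_line(P,rot=down(y),max_speed=.02);rep(arm)
```

```text
t5.60 [0.517  0.0273 0.0641] yaw 0.564 F [-0.9 -0.2  3.1] M [-0.067  0.279  0.072] gap 0.0339
 t5.85 [0.5169 0.0273 0.0641] yaw 0.662 F [-2.5  1.   2.7] M [0.034 0.502 0.021] gap 0.0336
 t6.15 [0.517  0.0272 0.0641] yaw 0.809 F [-2.2 -0.6  2.7] M [-0.198  0.355  0.017] gap 0.0338
```

```bash
cat >> h.py <<'E'
def mz(arm,n=5):
    v=[]
    for _ in range(n):
        o=arm.observe();v.append(np.r_[o["wrist_force"],o["torque"]]);arm.wait(.02)
    return np.mean(v,0),o
E
python3 - <<'E'
from station import arm
from h import *
P=[.517,.0273,.0641]
for y in(.95,1.05,1.1,1.15,1.2,1.25,1.3):
  arm.servo_line(P,rot=down(y),max_speed=.02);v,o=mz(arm);x=Rn.from_quat(o["tool_rot"]).as_matrix()[:,0]
  print("t%.2f yaw %.3f rot %.3f"%(o["time_s"],np.arctan2(x[1],x[0]),np.arctan2(x[1],x[0])-.515),v.round(3),"gap %.4f"%o["finger_gap"])
cv2.imwrite("pics/w2.png",arm.read_camera("wrist")[100:400,150:500]);cv2.imwrite("pics/s2.png",cv2.resize(arm.read_camera("side")[165:295,275:440],None,fx=3,fy=3))
E
```

```text
t6.50 yaw 0.944 rot 0.429 [-2.057 -1.383  3.486 -0.375  0.515  0.052] gap 0.0339
t6.83 yaw 1.045 rot 0.530 [-2.75  -2.368  3.448 -0.57   0.59   0.03 ] gap 0.0338
t7.17 yaw 1.097 rot 0.582 [-3.249 -3.177  3.125 -0.77   0.697  0.022] gap 0.0338
t7.50 yaw 1.148 rot 0.633 [-3.12  -3.935  2.863 -0.942  0.751  0.053] gap 0.0334
t7.83 yaw 1.198 rot 0.683 [-3.234 -3.733  3.201 -0.969  0.785  0.026] gap 0.0338
t8.17 yaw 1.248 rot 0.733 [-3.477 -3.892  3.461 -0.998  0.772  0.021] gap 0.0337
t8.50 yaw 1.298 rot 0.783 [-2.912 -4.711  3.849 -1.015  0.776  0.037] gap 0.0331
```

View pics/s2.png

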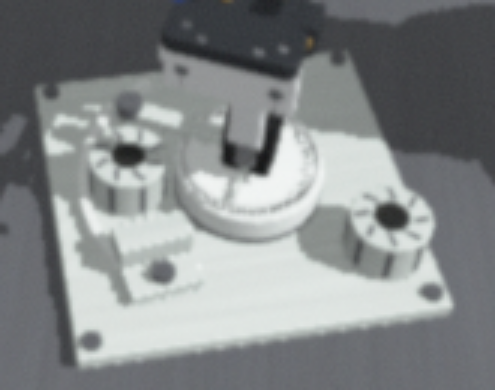

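Run:
```python
from station import arm
from h import *
c=arm.get_calibration("side");k=np.array([.517,.0273,0])
q=lambda u,v:(275+(u+.5)/3-.5,165+(v+.5)/3-.5)
for n,p,z in(("foot",q(128,103),.055),("cut",q(128,155),.044)):
  w=px2w(c,p,z)-k;print(n,w.round(4),np.hypot(*w[:2]),np.arctan2(w[1],w[0]))
rep(arm);arm.wait(.3);rep(arm)
```

```text
foot [ 0.0777 -0.0249  0.055 ] 0.08159133399830139 -0.31042974218851965
cut [0.075 0.009 0.044] 0.07555195528994049 0.1190824059099413
 t8.62 [0.5169 0.0271 0.0641] yaw 1.298 F [-4.3 -4.2  3.3] M [-1.072  0.809  0.067] gap 0.0335
 t8.92 [0.5169 0.0272 0.0641] yaw 1.298 F [-2.8 -4.4  3.1] M [-0.983  0.736 -0.002] gap 0.0334
```

View pics/w2.png

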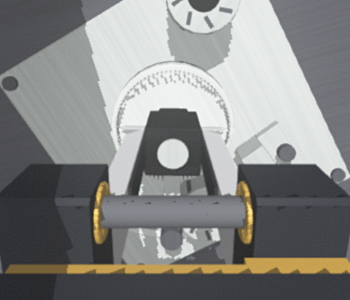

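```bash
cat >> h.py <<'E'
P=[.517,.0273,.0641]
def turn(arm,rots,lim=.7):
    for r in rots:
        arm.servo_line(P,rot=down(.515+r),max_speed=.02);v,o=mz(arm,6);x=Rn.from_quat(o["tool_rot"]).as_matrix()[:,0]
        print("t%.2f cmd %.3f rot %.3f"%(o["time_s"],r,np.arctan2(x[1],x[0])-.515),v.round(3),"gap %.4f"%o["finger_gap"],"tau7 %.3f"%o["tau"][6],flush=True)
        if abs(v[5])>lim:break
E
python3 - <<'E'
from station import arm
from h import *
turn(arm,[.85,.9,.95,.98,1.01,1.03,1.05,1.07,1.09],.3)
E
```

```text
t9.25 cmd 0.850 rot 0.848 [-3.336 -4.456  3.586 -1.027  0.798  0.039] gap 0.0336 tau7 0.021
t9.60 cmd 0.900 rot 0.898 [-3.162 -4.143  3.583 -0.997  0.808 -0.132] gap 0.0336 tau7 0.168
t9.95 cmd 0.950 rot 0.948 [-3.894 -4.408  3.547 -1.042  0.815 -0.076] gap 0.0335 tau7 0.111
t10.30 cmd 0.980 rot 0.978 [-3.457 -4.573  3.197 -1.024  0.81  -0.152] gap 0.0336 tau7 0.186
t10.65 cmd 1.010 rot 1.008 [-3.314 -4.322  3.175 -1.062  0.799 -0.104] gap 0.0337 tau7 0.135
t11.00 cmd 1.030 rot 1.028 [-3.702 -4.449  3.571 -1.067  0.818 -0.174] gap 0.0335 tau7 0.185
t11.35 cmd 1.050 rot 1.048 [-3.333 -4.703  3.435 -1.082  0.79  -0.186] gap 0.0339 tau7 0.195
t11.70 cmd 1.070 rot 1.068 [-3.278 -4.979  3.443 -1.079  0.82  -0.18 ] gap 0.0337 tau7 0.192
t12.05 cmd 1.090 rot 1.088 [-3.135 -4.499  3.543 -1.067  0.811 -0.219] gap 0.0340 tau7 0.226
```

Run:
```python
from station import arm
from h import *
turn(arm,[1.11,1.13,1.15,1.165,1.18,1.195,1.21],.5)
cv2.imwrite("pics/s3.png",cv2.resize(arm.read_camera("side")[165:295,275:440],None,fx=4,fy=4,interpolation=cv2.INTER_CUBIC))
```

```text
t12.40 cmd 1.110 rot 1.107 [-3.552 -4.417  3.625 -1.069  0.792 -0.266] gap 0.0338 tau7 0.288
t12.75 cmd 1.130 rot 1.127 [-3.156 -4.355  3.451 -1.062  0.809 -0.351] gap 0.0335 tau7 0.351
t13.10 cmd 1.150 rot 1.147 [-3.401 -4.292  3.359 -1.079  0.794 -0.407] gap 0.0337 tau7 0.413
t13.45 cmd 1.165 rot 1.162 [-3.563 -4.629  3.905 -1.049  0.787 -0.463] gap 0.0337 tau7 0.470
t13.80 cmd 1.180 rot 1.177 [-3.052 -4.889  3.629 -1.04   0.817 -0.477] gap 0.0338 tau7 0.518
t14.15 cmd 1.195 rot 1.192 [-3.178 -4.746  3.527 -1.057  0.805 -0.518] gap 0.0341 tau7 0.566
```

View pics/s3.png

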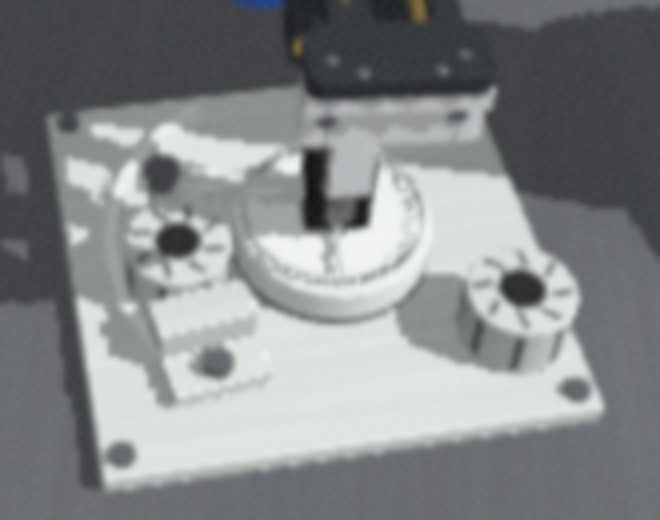

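Run:
```python
from station import arm
from h import *
turn(arm,[1.21,1.222,1.234,1.242],.74)
```

```text
t14.55 cmd 1.210 rot 1.207 [-3.405 -4.29   3.792 -1.054  0.778 -0.62 ] gap 0.0334 tau7 0.614
t14.90 cmd 1.222 rot 1.219 [-3.35  -4.681  3.203 -1.063  0.791 -0.638] gap 0.0337 tau7 0.656
t15.25 cmd 1.234 rot 1.231 [-3.125 -4.43   3.586 -1.066  0.797 -0.681] gap 0.0338 tau7 0.694
t15.60 cmd 1.242 rot 1.239 [-3.455 -4.593  3.621 -1.038  0.813 -0.729] gap 0.0337 tau7 0.725
```

Run:
```python
from station import arm
from h import *
turn(arm,[1.247],.8)
arm.gripper_open();rep(arm,"open")
x=arm.observe()
arm.servo_line([.517,.0273,.17],max_speed=.1,stop_force=15);rep(arm,"up")
c=arm.get_calibration("wrist");a=arm.read_camera("wrist");np.savez("w4.npz",**{k:np.array(c[k]) for k in("mtx","rvec","tvec")})
cv2.imwrite("pics/w4.png",a);cv2.imwrite("pics/w4c.png",cv2.resize(a[135:285,220:420],None,fx=4,fy=4,interpolation=cv2.INTER_CUBIC))
```

```text
t15.95 cmd 1.247 rot 1.244 [-3.45  -4.543  3.722 -1.061  0.826 -0.767] gap 0.0337 tau7 0.744
open t17.00 [0.517  0.0273 0.0641] yaw 1.762 F [-0.4  0.1 -0.6] M [0.011 0.025 0.035] gap 0.0936
up t18.21 [0.5167 0.0273 0.1694] yaw 1.762 F [ 0.3 -0.1  0.3] M [ 0.018 -0.025 -0.03 ] gap 0.0941
```

View pics/w4c.png

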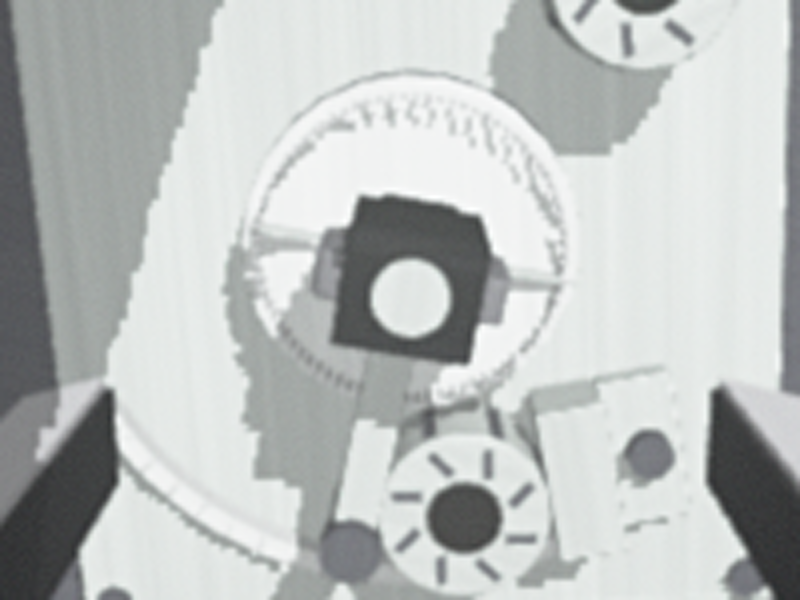

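Run:
```python
from h import *
def ang(f,ox,pts,z=.087):
  c=np.load(f);w=[px2w(c,(ox+(u+.5)/4-.5,135+(v+.5)/4-.5),z) for u,v in pts];d=w[1]-w[0];return np.arctan2(d[1],d[0])
def edge(img,f,ox):  # auto: dark top of knob, fit min-area rectangle edges via front edge subpixel
  c=np.load(f);a=cv2.GaussianBlur(cv2.cvtColor(cv2.imread(img),cv2.COLOR_BGR2GRAY),(0,0),.6)
  return c,a
a1=ang("w1.npz",260,[(183,356),(323,356)]);a4=ang("w4.npz",220,[(332,343),(467,363)])
print("knob rot by front edge",a4-a1,a1,a4)
# foot angle
c=np.load("w4.npz");g=lambda u,v,z:px2w(c,(220+(u+.5)/4-.5,135+(v+.5)/4-.5),z)
k=g(411,298,.087);f=g(350,550,.055);d=f-k;print("knob",k,"foot rot",np.arctan2(d[1],d[0])+1.0587,np.hypot(*d[:2]))
cu=g(465,517,.044);d=cu-k;print("cut",cu,np.hypot(*d[:2]),np.arctan2(d[1],d[0]))
# subpixel edge: warp image to top plane z=.087 around axle and scan edges by gradient
def rect(img,f,k):
  c=np.load(f);s=.00025;n=240
  X,Y=np.meshgrid((np.arange(n)-n/2)*s,(np.arange(n)-n/2)*s)
  uv=w2px(c,np.c_[X.ravel()+k[0],Y.ravel()+k[1],np.full(X.size,.087)]).astype(np.float32)
  return cv2.remap(cv2.cvtColor(cv2.imread(img),cv2.COLOR_BGR2GRAY),uv[:,0].reshape(n,n),uv[:,1].reshape(n,n),cv2.INTER_CUBIC)
c1=np.load("w1.npz");k1=px2w(c1,(323.25,210.75),.087)
for img,f,kk in(("pics/w1.png","w1.npz",k1),("pics/w4.png","w4.npz",k)):
  r=rect(img,f,kk);m=(r<75).astype(np.uint8);m[np.hypot(*np.indices(m.shape)-120)<34]=1
  n,l,st,ce=cv2.connectedComponentsWithStats(m);m=(l==l[120,120]).astype(np.uint8);print(cv2.minAreaRect(cv2.findContours(m,0,1)[0][0]))
```

```text
knob rot by front edge 1.0895013018118558 0.519278111201718 1.6087794130135737
knob [0.51727102 0.02765405 0.087     ] foot rot 1.0421844052984157 0.08141657464851566
cut [0.58792893 0.05685441 0.044     ] 0.0764539151020454 0.3918881304762154
((120.0, 120.0), (66.0, 66.0), 90.0)
((120.0, 120.0), (66.0, 66.0), 90.0)
```

```bash
cat > kr.py <<'E'
from h import *
def rect(a,c,k,z=.087,s=.00025,n=240):
  X,Y=np.meshgrid((np.arange(n)-n/2)*s,(np.arange(n)-n/2)*s)
  uv=w2px(c,np.c_[X.ravel()+k[0],Y.ravel()+k[1],np.full(X.size,z)]).astype(np.float32).reshape(n,n,2)
  return cv2.remap(a,uv[...,0],uv[...,1],cv2.INTER_CUBIC)
def fedge(a,c,k,th):
  # rotate so knob x -> down; scan +x front edge of the top for subpixel dark->bright crossings
  g=cv2.cvtColor(a,cv2.COLOR_BGR2GRAY).astype(np.float32)
  for _ in range(4):
    v=np.arange(-.013,.0131,.0005);u=np.arange(.008,.022,.0001);e=np.array([np.cos(th),np.sin(th)]);f=np.array([-e[1],e[0]])
    v=v[abs(v)>.0]; W=k[:2]+u[None,:,None]*e+v[:,None,None]*f
    uv=w2px(c,np.c_[W.reshape(-1,2),np.full(W.size//2,.087)]).astype(np.float32).reshape(len(v),len(u),2)
    I=cv2.remap(g,uv[...,0],uv[...,1],cv2.INTER_CUBIC)
    G=cv2.GaussianBlur(I,(0,0),6);G=np.gradient(G,axis=1);pos=u[G[:,30:].argmax(1)+30]
    ok=abs(pos-np.median(pos))<.0012;s=np.polyfit(v[ok],pos[ok],1);th=th-np.arctan(s[0])
  return th,ok.sum(),len(v),np.std(pos[ok]-np.polyval(s,v[ok])),s
E
python3 - <<'E'
from kr import *
for img,f,k,th in(("w1","w1.npz",[.51721,.02734],-1.055),("w4","w4.npz",[.51727,.02765],.04)):
  print(img,fedge(cv2.imread(f"pics/{img}.png"),np.load(f),np.array(k),th))
E
```

```text
w1 (np.float64(-1.0869211808613957), np.int64(53), 53, np.float64(0.00010344121466788755), array([-0.00014514,  0.01422075]))
w4 (np.float64(0.01847453951126554), np.int64(53), 53, np.float64(2.3156360934596045e-17), array([3.02194198e-15, 1.42000000e-02]))
```

Run:
```python
from station import arm
from h import *
arm.goto([.517,.0273,.12],down(.515+1.105))
print(arm.servo_line(P,rot=down(.515+1.105),max_speed=.08,stop_force=15));rep(arm)
arm.close();arm.wait(.2);v,o=mz(arm,6);rep(arm);print(v.round(3),o["tau"][6])
turn(arm,[1.13,1.17,1.21,1.235],.72)
```

```text
False
 t19.43 [0.5173 0.0273 0.0645] yaw 1.620 F [-0.6 -0.4  0.3] M [ 0.048 -0.016 -0.012] gap 0.0943
 t20.68 [0.5171 0.0271 0.0642] yaw 1.620 F [-0.3 -5.   5. ] M [-0.953  0.19  -0.265] gap 0.0340
[-0.999 -3.844  4.735 -0.91   0.222 -0.252] 0.25090341456234455
t21.02 cmd 1.130 rot 1.130 [-1.041 -4.368  5.123 -1.006  0.219 -0.278] gap 0.0334 tau7 0.295
t21.37 cmd 1.170 rot 1.170 [-0.901 -4.387  5.477 -1.012  0.226 -0.372] gap 0.0337 tau7 0.430
t21.72 cmd 1.210 rot 1.209 [-1.067 -4.341  5.299 -0.98   0.228 -0.519] gap 0.0339 tau7 0.552
t22.07 cmd 1.235 rot 1.234 [-0.857 -4.077  5.236 -0.957  0.257 -0.597] gap 0.0341 tau7 0.624
```

Run:
```python
from station import arm
from h import *
turn(arm,[1.255,1.27,1.28,1.288],.785)
```

```text
t22.42 cmd 1.255 rot 1.254 [-0.885 -4.497  5.096 -0.993  0.235 -0.671] gap 0.0336 tau7 0.690
t22.77 cmd 1.270 rot 1.269 [-1.074 -4.12   5.443 -0.958  0.228 -0.732] gap 0.0339 tau7 0.741
t23.12 cmd 1.280 rot 1.279 [-0.979 -4.018  5.419 -0.95   0.263 -0.761] gap 0.0341 tau7 0.777
t23.47 cmd 1.288 rot 1.287 [-1.057 -3.925  5.75  -0.965  0.26  -0.819] gap 0.0336 tau7 0.803
```

Run:
```python
from station import arm
from kr import *
arm.gripper_open();rep(arm,"open")
arm.servo_line([.517,.0273,.17],rot=down(.515+1.244),max_speed=.1,stop_force=15);rep(arm,"up")
c=arm.get_calibration("wrist");a=arm.read_camera("wrist");np.savez("w5.npz",**{k:np.array(c[k]) for k in("mtx","rvec","tvec")})
cv2.imwrite("pics/w5.png",a);b=cv2.imread("pics/w4.png")
cv2.imwrite("pics/w5c.png",np.hstack([cv2.resize(x[165:285,270:370],None,fx=4,fy=4,interpolation=cv2.INTER_CUBIC) for x in(b,a)]))
for i in (4,5):
  cc=np.load(f"w{i}.npz");print(w2px(cc,[.517,.0273,.087]),fedge(cv2.imread(f"pics/w{i}.png"),cc,np.array([.51725,.0275]),.05)[:4])
```

```text
open t24.51 [0.517  0.0273 0.0641] yaw 1.803 F [-1.  -0.5  0.2] M [ 0.064 -0.003 -0.004] gap 0.0941
up t25.72 [0.5167 0.0273 0.1694] yaw 1.759 F [-0.   0.7 -0.5] M [ 0.02 -0.04 -0.05] gap 0.0942
[[322.05730805 208.77833359]] (np.float64(0.01490389386056463), np.int64(53), 53, np.float64(2.3156360934596045e-17))
[[322.05848924 208.78027191]] (np.float64(0.012778404258065283), np.int64(53), 53, np.float64(3.728320690033235e-05))
```

View pics/w5c.png

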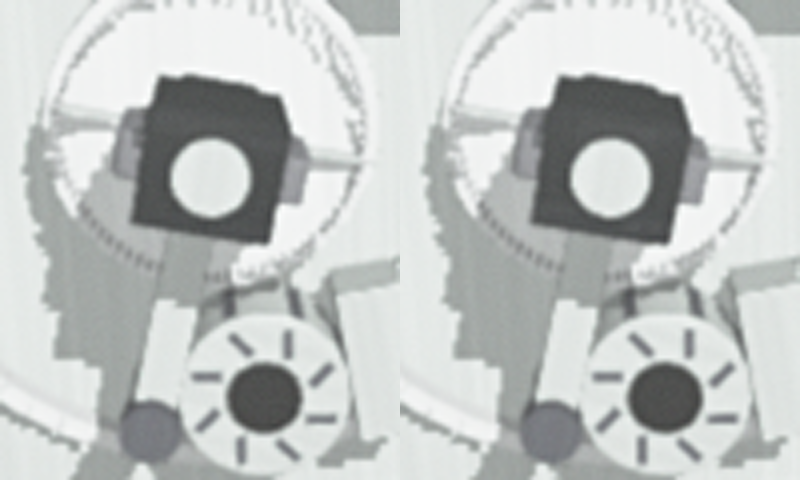

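```bash
cat >> kr.py <<'E'
def fe2(a,c,k,th):
  g=cv2.cvtColor(a,cv2.COLOR_BGR2GRAY).astype(np.float32);out=[]
  for d0 in(0,np.pi/2,-np.pi/2):
    t=th+d0;h,L=(.015,.0145) if d0==0 else (.017,.0125)
    for _ in range(5):
      v=np.linspace(-L,L,120);u=np.arange(h-.005,h+.004,.00005);e=np.array([np.cos(t),np.sin(t)]);f=np.array([-e[1],e[0]])
      W=k[:2]+u[None,:,None]*e+v[:,None,None]*f
      uv=w2px(c,np.c_[W.reshape(-1,2),np.full(W.size//2,.087)]).astype(np.float32).reshape(len(v),len(u),2)
      I=cv2.remap(g,uv[...,0],uv[...,1],cv2.INTER_LINEAR);lo=np.median(I[:,:25]);m=I>lo+18
      pos=np.where(m.any(1),u[m.argmax(1)],np.nan);ok=np.isfinite(pos);ok&=abs(pos-np.nanmedian(pos))<.0015
      s=np.polyfit(v[ok],pos[ok],1);t-=np.arctan(s[0])
    out.append((round(t-d0,4),round(s[1]*1e3,2),int(ok.sum())))
  return out
def topc(a,c,k0,z=.087):
  g=cv2.cvtColor(a,cv2.COLOR_BGR2GRAY);u,v=w2px(c,[k0[0],k0[1],z])[0].round().astype(int)
  w=g[v-14:v+15,u-14:u+15];m=(w>140).astype(np.uint8);n,l,st,ce=cv2.connectedComponentsWithStats(m)
  i=1+np.argmin(np.hypot(*(ce[1:]-14).T));return px2w(c,(u-14+ce[i][0],v-14+ce[i][1]),z),st[i][4]
E
python3 - <<'E'
from station import arm
from kr import *
def go(n):
  c=np.load(f"{n}.npz");a=cv2.imread(f"pics/{n}.png");k,A=topc(a,c,[.517,.0273]);print(n,k[:2].round(4),A,fe2(a,c,k,-1.055 if n=="w1" else .03))
for n in("w1","w4","w5"):go(n)
for i,y in enumerate([1.70,1.63,1.55,1.46,1.38]):
  arm.servo_line([.517,.0273,.17-.008*i],rot=down(y),max_speed=.1)
  c=arm.get_calibration("wrist");a=arm.read_camera("wrist");n=f"v{i}"
  np.savez(n+".npz",**{k:np.array(c[k]) for k in("mtx","rvec","tvec")});cv2.imwrite(f"pics/{n}.png",a);go(n)
print(arm.observe()["time_s"])
E
```

```text
w1 [0.5171 0.0272] 315 [(np.float64(-1.0881), np.float64(13.37), 96), (np.float64(-1.1438), np.float64(16.9), 116), (np.float64(-1.0236), np.float64(16.09), 119)]
w4 [0.5172 0.0276] 316 [(np.float64(0.0299), np.float64(13.6), 102), (np.float64(-0.0167), np.float64(15.95), 120), (np.float64(0.0688), np.float64(16.77), 120)]
w5 [0.5172 0.0276] 317 [(np.float64(0.0227), np.float64(13.65), 105), (np.float64(-0.0203), np.float64(15.96), 120), (np.float64(0.0842), np.float64(16.82), 120)]
v0 [0.5171 0.0276] 319 [(np.float64(0.0234), np.float64(13.78), 95), (np.float64(-0.0193), np.float64(16.04), 120), (np.float64(0.0741), np.float64(16.72), 120)]
v1 [0.5174 0.0276] 334 [(np.float64(0.0258), np.float64(13.6), 104), (np.float64(-0.0188), np.float64(16.13), 120), (np.float64(0.0644), np.float64(16.59), 120)]
v2 [0.5173 0.0275] 351 [(np.float64(0.0217), np.float64(13.67), 99), (np.float64(-0.0218), np.float64(16.22), 120), (np.float64(0.0672), np.float64(16.52), 120)]
v3 [0.5173 0.0275] 375 [(np.float64(0.0182), np.float64(13.68), 102), (np.float64(-0.0081), np.float64(16.37), 120), (np.float64(0.0619), np.float64(16.46), 120)]
v4 [0.5174 0.0275] 393 [(np.float64(0.0166), np.float64(13.6), 105), (np.float64(-0.0069), np.float64(16.44), 120), (np.float64(0.0528), np.float64(16.43), 120)]
27.2667
```

```bash
cat >> h.py <<'E'
def shift(arm,r,ds,fmax=30):
    y=.515+r;n=np.array([np.cos(y),np.sin(y),0])
    for d in ds:
        arm.servo_line(np.array(P)+d*n,rot=down(y),max_speed=.01);v,o=mz(arm,4);f=v[:3]@n
        print("t%.2f d %.4f act %.4f Flat %.1f"%(o["time_s"],d,(o["position"]-P)@n,f),v.round(2),"gap %.4f tau7 %.3f"%(o["finger_gap"],o["tau"][6]),flush=True)
        if abs(f)>fmax:break
    return d
E
python3 - <<'E'
from station import arm
from h import *
arm.goto([.517,.0273,.11],down(.515+1.125))
print(arm.servo_line(P,rot=down(.515+1.125),max_speed=.08,stop_force=15))
arm.close();arm.wait(.1);v,o=mz(arm,4);print(v.round(3),o["tau"][6],o["finger_gap"])
turn(arm,[1.17,1.21,1.24],.70)
E
```

```text
False
[-0.227 -3.228  4.177 -0.739  0.173 -0.259] 0.24253349751234055 0.03428923106841018
t29.82 cmd 1.170 rot 1.168 [-0.656 -4.895  5.178 -1.046  0.207 -0.317] gap 0.0341 tau7 0.343
t30.17 cmd 1.210 rot 1.208 [-0.586 -4.661  5.45  -1.072  0.202 -0.455] gap 0.0342 tau7 0.478
t30.52 cmd 1.240 rot 1.238 [-0.922 -4.584  5.285 -1.065  0.203 -0.532] gap 0.0342 tau7 0.564
```

Run:
```python
from station import arm
from h import *
turn(arm,[1.275,1.295,1.303],.755)
print(shift(arm,1.303,[.0004,.0008,.0012],26))
```

```text
t30.87 cmd 1.275 rot 1.273 [-0.801 -4.524  5.284 -1.041  0.205 -0.64 ] gap 0.0346 tau7 0.671
t31.22 cmd 1.295 rot 1.293 [-0.708 -4.563  5.636 -1.071  0.216 -0.73 ] gap 0.0341 tau7 0.740
t31.57 cmd 1.303 rot 1.301 [-0.838 -4.429  5.53  -1.03   0.206 -0.761] gap 0.0341 tau7 0.774
t31.88 d 0.0004 act -0.0003 Flat -6.1 [ 0.16 -6.27  5.11 -1.51  0.08 -0.75] gap 0.0341 tau7 0.758
t32.20 d 0.0008 act -0.0002 Flat -8.1 [ 0.51 -8.25  4.35 -1.99 -0.09 -0.77] gap 0.0347 tau7 0.750
t32.52 d 0.0012 act -0.0002 Flat -10.6 [  0.85 -10.73   4.12  -2.47  -0.2   -0.75] gap 0.0341 tau7 0.742
0.0012
```

Run:
```python
from station import arm
from h import *
shift(arm,1.306,[.0024,.0036],26)
```

```text
t32.85 d 0.0024 act -0.0000 Flat -16.1 [  2.93 -15.86   1.86  -3.84  -0.72  -0.78] gap 0.0349 tau7 0.780
t33.18 d 0.0036 act 0.0001 Flat -22.6 [  4.46 -22.16   1.29  -5.27  -1.15  -0.69] gap 0.0341 tau7 0.719
```

Run:
```python
from station import arm
from kr import *
arm.gripper_open();rep(arm,"open")
arm.servo_line([.517,.0273,.154],rot=down(1.6),max_speed=.1,stop_force=15);rep(arm,"up")
for i,y in enumerate([1.6,1.55]):
  if i:arm.servo_line([.517,.0273,.154],rot=down(y),max_speed=.1)
  c=arm.get_calibration("wrist");a=arm.read_camera("wrist");k,A=topc(a,c,[.517,.0273]);print(k,fe2(a,c,k,.05))
c=np.load("v2.npz");b=cv2.imread("pics/v2.png")
cv2.imwrite("pics/x5.png",a);cv2.imwrite("pics/x5c.png",np.hstack([cv2.resize(x[150:300,270:370],None,fx=4,fy=4,interpolation=cv2.INTER_CUBIC) for x in(b,a)]))
print(arm.observe()["time_s"])
```

```text
open t34.23 [0.5161 0.0308 0.0641] yaw 1.821 F [-0.7  1.   0.2] M [ 0.096  0.013 -0.001] gap 0.0938
up t35.27 [0.5167 0.0273 0.1535] yaw 1.600 F [0.6 0.5 0.5] M [-0.     0.014  0.005] gap 0.0938
[0.51729533 0.02741512 0.087     ] [(np.float64(0.0238), np.float64(13.57), 98), (np.float64(-0.0116), np.float64(16.29), 120), (np.float64(0.0729), np.float64(16.52), 120)]
[0.51718221 0.02740594 0.087     ] [(np.float64(0.0213), np.float64(13.74), 98), (np.float64(-0.0202), np.float64(16.3), 120), (np.float64(0.0657), np.float64(16.43), 120)]
35.625
```

View pics/x5c.png

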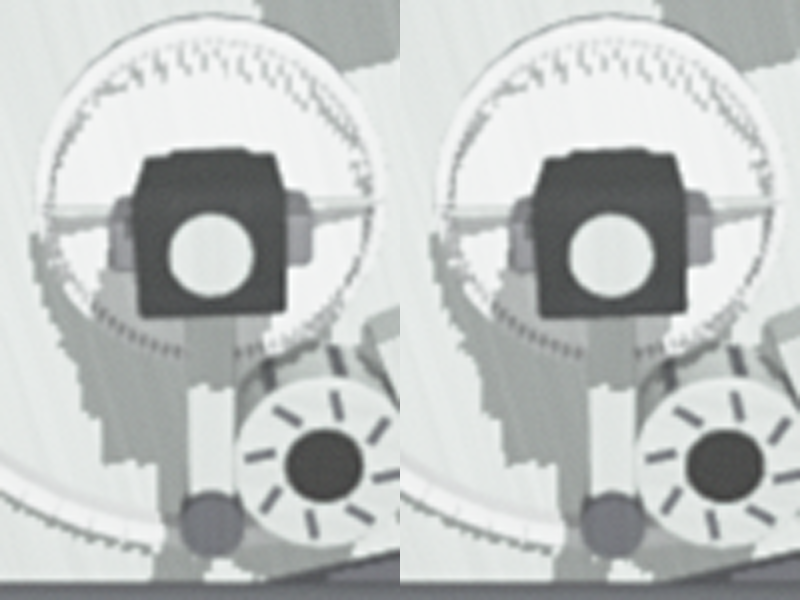

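Run:
```python
from station import arm
import h
from h import *
y0=.515+1.10
arm.goto([.517,.0273,.11],down(y0))
print(arm.servo_line(P,rot=down(y0),max_speed=.08,stop_force=15))
arm.close();turn(arm,[1.15,1.20],.6)
y=.515+1.24;h.P=list(np.array(P)+.0048*np.array([np.cos(y),np.sin(y),0]))
def T(n=6):
  v=[]
  for _ in range(n):
    o=arm.observe();v.append((o["tau"][6],-o["torque"][2]));arm.wait(.015)
  return np.mean(v,0),o
for r in[1.20,1.225,1.24,1.25,1.257,1.264,1.271,1.278,1.285,1.29]:
  arm.servo_line(h.P,rot=down(.515+r),max_speed=.01);m,o=T()
  print(r,"t%.2f"%o["time_s"],m.round(3),o["wrist_force"].round(1),"gap %.4f"%o["finger_gap"],flush=True)
  if m.mean()>.785 or m.max()>.80:break
```

```text
False
t37.94 cmd 1.150 rot 1.148 [-1.24  -3.504  4.953 -0.83   0.269 -0.336] gap 0.0339 tau7 0.429
t38.29 cmd 1.200 rot 1.198 [-1.168 -4.01   5.05  -0.948  0.266 -0.477] gap 0.0338 tau7 0.544
1.2 t39.02 [0.494 0.515] [  4.2 -28.    0.8] gap 0.0339
1.225 t39.38 [0.648 0.572] [  4.3 -28.2   1.5] gap 0.0340
1.24 t39.73 [0.674 0.61 ] [  4.2 -27.9   2.6] gap 0.0340
1.25 t40.08 [0.699 0.671] [  3.3 -26.4   1.7] gap 0.0340
1.257 t40.42 [0.715 0.694] [  4.  -27.6   1.4] gap 0.0340
1.264 t40.77 [0.737 0.733] [  3.8 -26.7   1.8] gap 0.0339
1.271 t41.12 [0.758 0.747] [  3.1 -27.4   2.9] gap 0.0340
1.278 t41.48 [0.779 0.765] [  2.  -27.9   2.2] gap 0.0341
1.285 t41.83 [0.781 0.757] [  3.8 -27.3   2.1] gap 0.0342
1.29 t42.17 [0.8   0.809] [  3.8 -28.    2.4] gap 0.0344
```

Run:
```python
from station import arm
from kr import *
arm.gripper_open();rep(arm,"open")
arm.servo_line([.517,.0273,.154],rot=down(1.6),max_speed=.12,stop_force=15);rep(arm,"up")
c=arm.get_calibration("wrist");a=arm.read_camera("wrist");k,A=topc(a,c,[.517,.0273]);print(k,fe2(a,c,k,.06))
b=cv2.imread("pics/x5.png")
cv2.imwrite("pics/y5.png",a);cv2.imwrite("pics/y5c.png",cv2.resize(a[100:300,230:430],None,fx=3,fy=3,interpolation=cv2.INTER_CUBIC))
print(arm.observe()["time_s"])
```

```text
open t43.22 [0.5161 0.032  0.0641] yaw 1.805 F [-0.5 -0.7 -0.8] M [ 0.025 -0.006  0.065] gap 0.0941
up t44.12 [0.5166 0.0273 0.1534] yaw 1.601 F [ 0.6 -0.1  0.7] M [0.055 0.009 0.016] gap 0.0940
[0.51726261 0.02741551 0.087     ] [(np.float64(0.0228), np.float64(13.63), 100), (np.float64(-0.0117), np.float64(16.29), 120), (np.float64(0.0671), np.float64(16.52), 120)]
44.1667
```

View pics/y5c.png

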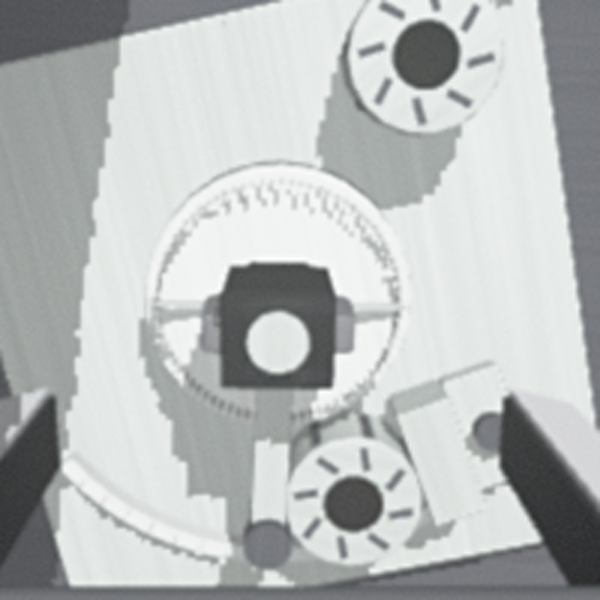

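Run:
```python
from station import arm
arm.sign_off()
```

```text
the job is handed in; nothing more can be done
```

I clamped the cutter and handed the job in at about 44 s of the 51 s allowed, but the final clamping force is probably nearer 5 N than the 8 N you asked for. I squeezed both tabs flush and turned the knob counter-clockwise until its arm pushed the cutter against the stop block. I then loaded the knob, opened the gripper and lifted clear.

**What the last picture showed:**
- Both tabs are out and the knob stays locked.
- The foot of the arm touches the cutter, and the cutter sits against the stop block.
- The spare cutter looks undisturbed, and the robot is touching nothing.

**Peak force:** Knob torque peaked at about 0.80 N m, roughly 10.5 N on the cutter, so it stayed under the 11 N limit, though not by much.

**Locked force:** The knob slipped back about 0.11 rad on release. From pictures I put the remaining force at about 5 N (roughly 4 to 6 N); it could not be measured directly.

**Attempts to raise it:** I gripped the knob again three times, loading it each time to 0.75–0.80 N m. In two of those I also pressed it sideways by 20–30 N so that one tab would come out first. It slipped back to the same tooth every time. By my estimate the next tooth would have given about 9 N, but catching it meant going too close to 11 N.

**Disagreement between checks:** The gripper's angle ran 0.03–0.05 rad ahead of the knob angle I saw in the pictures, because the knob sat slightly askew in the pads. I therefore judged the load from torque rather than angle.

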